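Fit a socket on the bench nutrunner until it clicks

TASK

Take the socket with the blue band from the tray and fit it onto the square drive that sticks up from the bench nutrunner: turn it lightly on the drive until the squares line up, then push it down until the spring ball clicks and it sits fully home on the nose. Then tug it up lightly, just enough to feel the ball hold it, press it fully home again and let go. Do not force it, and leave everything else where it is.

Things in the scene. Friction and masses are not known exactly. Their poses are not given: they have to be found in the camera images.
- socket_blue: Socket to fit: dark steel cylinder, 46 mm across, 64 mm high, about 0.4 kg, blue band low down and blue ring on top, standing upright. Origin: centre of its underside, z up; x, y square to the bore's faces. Bore open underneath, 20.2 mm square, 26 mm deep; in it a groove for the ball runs all round, 4 to 18 mm above the underside. Grip the round upper 38 mm.
- nose (a point): Centre of the nutrunner's flat round nose (48 mm across), 100 mm above the bench. A socket is fully home when its underside lies flat here. Lined up, it slides down freely to about 17 mm above it, meets the ball, needs 10 to 20 N to pass it, snaps in about 3 mm above it, then goes freely. Over 70 N in all between socket and nutrunner, jamming sideways included, is forcing it.
- drive_top (a point): Centre of the top of the square steel drive, 24 mm above the nose: 19.0 mm wide, top 2 mm chamfered at 45 degrees. It stands turned at any angle; the axes given here do NOT show that angle (see it from above, or feel for it). It is too stiff to turn by a light touch. A socket drops over it only within about 4 degrees of square (every 90); that is its play each way once on.
- nutrunner: Fixed bench nutrunner: 130 mm square base plate, blue and metal round housing up to 72 mm across, drive pointing up. Origin: centre of its underside; its yaw says nothing of the drive's. One face of the drive has a spring ball, centre 12 mm above the nose, sticking out 3.5 mm. A clicked-in socket lifts freely by about 3 mm, then the ball holds it up to 10 N or so of pull.
- tray: Fixed shallow black tray, 120 mm (its x) by 280 mm (its y), walls 20 mm high, floor 4 mm thick, origin under its centre. The three sockets stand on its floor in a row along its y, 85 mm apart, in any order.
- socket_red: Another socket, red band, 40 mm across, 64 mm high; origin at the centre of its underside. Leave it.
- socket_yellow: Another socket, yellow band, 52 mm across, 64 mm high; origin at the centre of its underside. Leave it.
- phone: Black phone lying flat, 150 x 72 x 9 mm, origin at the centre of its underside. Leave it.
- tape_measure: Yellow tape measure, 65 x 72 x 36 mm, origin at the centre of its underside. Leave it.
- glove_carton: Green glove carton, 120 x 235 x 70 mm, origin at the centre of its underside. Leave it.
- tape_roll: Brown roll of packing tape lying flat, 100 mm across, 48 mm high, origin at the centre of its underside. Leave it.
- marker: Blue marker pen with white cap lying flat, 130 x 20 x 14 mm, origin at the centre of its underside. Leave it.
Things that resemble listed ones, but are neither listed nor needed, are in the scene too. What is shaped like the socket_blue but orange or purple is not meant.

How it is judged:
On the way, in this order (a step that is already met when the one before it is completed fails the run):
1. the blue-band socket is over the drive and fully home on the nose (ball clicked in) (z of socket_blue in the frame of nose between -0.003 and 0.0012 m and horizontal distance between socket_blue and nose below 0.003 m and angle between socket_blue's own z axis and vertical below 0.06 rad), for 0.1 s.
2. the socket is tugged up until the ball holds it (2 to 6 mm above the nose) and is still held (z of socket_blue in the frame of nose between 0.002 and 0.006 m and horizontal distance between socket_blue and nose below 0.003 m and angle between socket_blue's own z axis and vertical below 0.06 rad), for 0.1 s.
At the end, for the whole second after the job is handed in: The blue-band socket is at rest and upright (within 0.06 rad) on the drive, its underside within 1.5 mm of the nose and its centre within 3 mm of the spindle axis (z of socket_blue in the frame of nose between -0.003 and 0.0015 m and linear speed of socket_blue below 0.01 m/s and horizontal distance between socket_blue and nose below 0.003 m and angle between socket_blue's own z axis and vertical below 0.06 rad); the robot touches nothing.
It fails at once if more than 70 N between the socket and the nutrunner (contact force between socket_blue and nutrunner above 70 N).
It fails at once if another thing is moved by more than 20 mm or tipped over (distance of any of socket_red, socket_yellow, phone, tape_measure, glove_carton, tape_roll, marker from where it was at the start of the episode above 0.02 m or angle between any of socket_red, socket_yellow, phone, tape_measure, glove_carton, tape_roll, marker's own z axis and vertical above 0.4 rad).
It also fails if it takes over 51 s, if anything falls off the work surface, if the arm or the gripper's body presses on something with over 40 N, if the wrist force passes 120 N, or if a joint passes its speed limit or range.

ROBOT

A 6-joint arm with a two-finger parallel gripper is mounted at the origin on the work surface. World frame = base frame: x ahead of the robot, y to its left, z up, the work surface at z = 0. Lengths are in m, angles in rad, forces in N, time in s.
With the tool pointing down it reaches from about 0.35 to 1 m from the base axis. Payload 7.1 kg.
Tool frame: the origin (TCP) lies midway between the tips of the shut fingers; the grasp point (between the pads) lies 19 mm behind it; z points along the fingers, y is the line along which they close (so a half turn about z gives the same grasp; the last joint's range is limited). The gripper opens to 85 mm and grips with 20 to 120 N. Pads are 22 mm wide; open, the fingers measure 114 mm over their backs; the gripper's body (76 mm by 85 mm) begins 54 mm behind the grasp point. The pads swing forward as they close: fully open they stand 13 mm farther back than shut.
Start: joints at [1.234, 0.423, 1.63, -0, 1.089, -0.019], TCP at [0.195, 0.594, 0.231] pointing down, gripper open.
Joint ranges: [-3, 3], [-0.9, 2.11], [0.09, 2.58], [-1.31, 4.45], [0.11, 2.69], [-2.54, 2.54]. Speed limits (rad/s): [2.39, 2.39, 3.01, 3.14, 3.14, 3.14].

INTERFACE

Orientations are given as [roll, pitch, yaw] about the fixed x, y, z axes, in that order (R = Rz(yaw) Ry(pitch) Rx(roll)).
In Python, from plant import r gives the robot as it stands.
- The arm moves only by the shell command python3 -m inch 'ROWS' [FORCE]. ROWS is JSON, one flat list of numbers, 7 for each row, row after row: the shift along the world's x, y, z in mm, then the turn, a rotation vector about the world's x, y, z in degrees, then the opening, from -1 (shut) to 1 (fully open). In form: [dx, dy, dz, wx, wy, wz, gripper, dx, dy, dz, wx, wy, wz, gripper, ...]. A call has 1 to 12 rows; each row shifts and turns the commanded pose from where the row before left it; what a row does not reach is not made up. A row lasts 1/12 s, in which the tool goes at most 41.7 mm and 7.16 degrees, less where a joint would pass 70% of its speed; a pose out of reach is approached as far as the arm can. A call is refused whole if a number of a shift passes 41.7 or a number of a turn 7.16, either way. A call with a gripper value outside its range is refused whole. The fingers move at their own pace and stop on an object; FORCE is the grip in N (left out, the last holds). Time passes only in rows, so rows that do not move let the fingers close. It gives the time, the measured TCP pose, the force, the opening and the grip force at its end, in the units of the state.
- r.sense(): the state, without advancing time (a new reading comes with each control period).
- r.snapshot(name): name is "scene" or "top" or "wrist"; returns the picture (384x512x3 uint8, red, green, blue); there is no depth.
- r.camera_model(name): a dict with "intrinsics" (3x3 intrinsics, pixels), "rvec" (rotation vector, rad) and "tvec" (3), from world to camera coordinates, as OpenCV has them; the wrist camera has in their place "tool_from_camera" (4x4, takes a point from camera to tool coordinates, whose origin is the TCP and whose axes are the flange's). Camera axes: x right, y down, z forward; pixel columns grow to the right and rows downward; lengths in m; the calibration is good to about 2 mm. A picture is of the moment at which its call begins: read the wrist's pose just before it. camera_model takes no time and is no camera call.
- r.close_job(): hands the job in; it is judged then, once.
The state is a dict: "time_s": time; "q": joint angles; "qvel": joint speeds; "joint_torque": joint torques, N m; "tcp_pos": TCP position; "tool_rot": TCP orientation; "wrist_force": force on the tool from outside, world axes, zero at the start; "moment": the same for the moment, N m; "opening": opening from 0.0 (shut) to 1.0 (fully open); "grip_force": force on a finger pad.
Only numpy, scipy, OpenCV 4.12 (cv2) and the standard library are available. Lean on these libraries where they do the work, as an engineer would, in place of code of your own. Each camera call takes 0.05 s, during which the arm holds its last target. There are 200 camera calls.

## Working session

There is one attempt and no reset: what is moved stays moved. The work goes in short steps, Python scripts to look and compute and a shell command to move; the robot and the scene stay as the last step left them, time stands still between calls to the robot, and variables do not carry over. Pictures are saved under pics/ and viewed, at most 10 in all, crops included, and the job is handed in when it is done.

```bash
mkdir -p pics; python3 - <<'E'
from plant import r
import cv2,numpy as np
s=r.sense();print({k:np.round(v,3).tolist() for k,v in s.items()})
for n in("top","scene","wrist"):
    im=r.snapshot(n);cv2.imwrite(f"pics/{n}0.png",im[:,:,::-1]);m=r.camera_model(n);print(n,{k:np.round(v,4).tolist() for k,v in m.items()})
a=[cv2.imread(f"pics/{n}0.png") for n in("top","scene")]
E
```

```text
{'time_s': 0.0, 'q': [1.234, 0.424, 1.631, -0.0, 1.089, -0.019], 'qvel': [0.002, -0.001, -0.002, 0.0, 0.001, 0.001], 'joint_torque': [0.0, -55.738, -28.174, 0.0, 0.007, 0.0], 'tcp_pos': [0.195, 0.593, 0.231], 'tool_rot': [-3.14, -0.0, 2.824], 'wrist_force': [0.08, 0.334, -0.305], 'moment': [-0.012, 0.048, -0.051], 'grip_force': 0.0, 'opening': 0.995}
top {'intrinsics': [[394.9176, 0.0, 257.8811], [0.0, 394.9176, 187.1044], [0.0, 0.0, 1.0]], 'rvec': [2.2115, -2.1564, 0.1308], 'tvec': [-0.0389, 0.5815, 1.2933]}
scene {'intrinsics': [[402.7646, 0.0, 265.7528], [0.0, 402.7646, 191.1709], [0.0, 0.0, 1.0]], 'rvec': [0.7791, 2.7639, -0.8015], 'tvec': [0.5291, -0.2004, 1.2982]}
wrist {'intrinsics': [[301.7566, 0.0, 256.7082], [0.0, 301.7566, 185.0394], [0.0, 0.0, 1.0]], 'tool_from_camera': [[-0.0014, -0.9646, -0.2636, 0.0658], [1.0, -0.0012, -0.0011, 0.0], [0.0008, -0.2636, 0.9646, -0.1435], [0.0, 0.0, 0.0, 1.0]]}
```

View pics/top0.png

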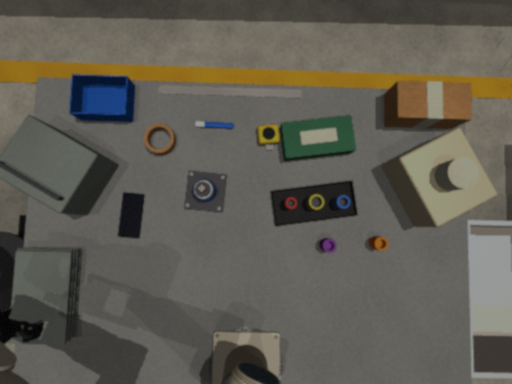

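View pics/scene0.png

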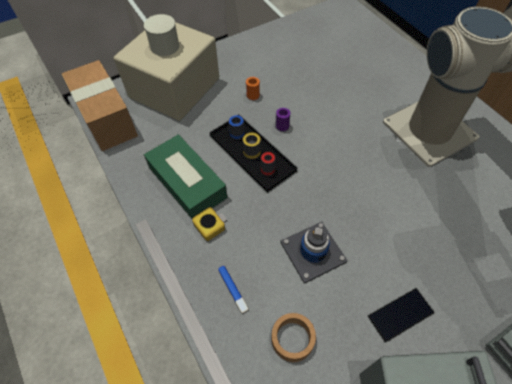

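The top view shows the tray row red (291,203), yellow (317,202) and blue (343,202), with the nutrunner at (204,189). The orange and purple sockets are loose decoys. Next I'll turn these into positions.

```bash
cat > h.py <<'E'
from plant import r
import cv2,numpy as np
from scipy.spatial.transform import Rotation as R
def cam(name,s=None):
    m=r.camera_model(name);K=np.array(m["intrinsics"])
    if name=="wrist":
        T=np.array(m["tool_from_camera"]);s=s or r.sense();Rt=R.from_euler("xyz",s["tool_rot"]).as_matrix()
        Rw=Rt@T[:3,:3];c=Rt@T[:3,3]+np.array(s["tcp_pos"])
    else:
        Rc=cv2.Rodrigues(np.array(m["rvec"],float))[0];Rw=Rc.T;c=-Rc.T@np.array(m["tvec"])
    return K,Rw,c
def ray(C,uv):
    K,Rw,c=C;d=Rw@np.linalg.solve(K,[uv[0],uv[1],1.]);return c,d/np.linalg.norm(d)
def plane(C,uv,z):
    c,d=ray(C,uv);return c+d*(z-c[2])/d[2]
def proj(C,p):
    K,Rw,c=C;q=K@(Rw.T@(np.array(p)-c));return q[:2]/q[2]
E
python3 - <<'E'
from h import *
for n,win in(("top",{"b":(328,187,358,217),"r":(276,190,304,216),"y":(304,188,330,216),"n":(180,165,232,215)}),("scene",{"b":(222,108,250,142),"n":(270,215,350,290)})):
    im=cv2.imread(f"pics/{n}0.png");hsv=cv2.cvtColor(im,cv2.COLOR_BGR2HSV);C=cam(n)
    for k,(a,b,c,d) in win.items():
        w=hsv[b:d,a:c]
        lo,hi={"b":((105,110,60),(125,255,255)),"n":((105,110,40),(125,255,255)),"r":((0,120,60),(8,255,255)),"y":((20,110,60),(35,255,255))}[k]
        m=cv2.inRange(w,lo,hi);ys,xs=np.nonzero(m)
        e=cv2.minEnclosingCircle(np.c_[xs,ys].astype(np.float32))
        uv=np.array(e[0])+[a,b];print(n,k,len(xs),uv.round(1),round(e[1],1),plane(C,uv,.068).round(4))
t=cv2.imread("pics/top0.png");s=cv2.imread("pics/scene0.png")
f=lambda i,a,b,c,d:cv2.resize(i[b:d,a:c],(400,400),interpolation=cv2.INTER_CUBIC)
w=cv2.imread("pics/wrist0.png")
cv2.imwrite("pics/c0.png",np.vstack([np.hstack([f(t,314,172,374,232),f(s,210,100,270,160)]) ])); 
C=cam("wrist");print(C[2],proj(C,[.45,.2,.1]))
E
```

```text
top b 124 [343.  201.5] 7.5 [ 0.5388 -0.3011  0.068 ]
top r 103 [290.8 202.5] 6.6 [ 0.5311 -0.131   0.068 ]
top y 147 [316.1 201.3] 8.3 [ 0.5372 -0.2134  0.068 ]
top n 46 [206.  191.5] 10.4 [0.5598 0.144  0.068 ]
scene b 112 [236.5 126.1] 11.2 [ 0.5534 -0.2788  0.068 ]
scene n 239 [313.2 246.9] 14.9 [0.5851 0.1643 0.068 ]
[0.13267665 0.61408232 0.37426181] [ 23.26157807 458.73838372]
```

View pics/c0.png

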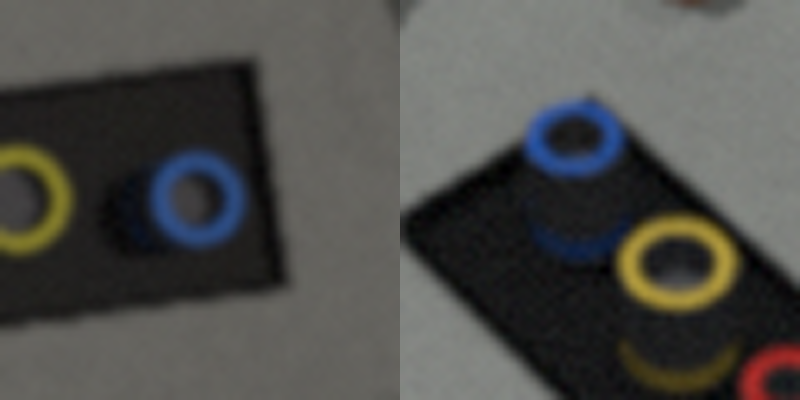

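The close-up confirms the blue ring at about (343,201) in the top view, at roughly (0.539, -0.301). On the way there I'll fly over the nutrunner and look straight down at the drive.

```bash
python3 -m inch '[23,-28,0,0,0,-4.5,1,23,-28,0,0,0,-4.5,1,23,-28,0,0,0,-4.5,1,23,-28,0,0,0,-4.5,1,23,-28,0,0,0,-4.5,1,23,-28,0,0,0,-4.5,1,23,-28,0,0,0,-4.5,1,23,-28,0,0,0,-4.5,1]' | tail -c 600
python3 -m inch '[23,-28,0,0,0,-4.5,1,23,-28,0,0,0,-4.5,1,23,-28,0,0,0,-4.5,1,23,-28,0,0,0,-4.5,1,23,-28,0,0,0,-4.5,1,23,-28,0,0,0,-4.5,1,23,-28,0,0,0,-4.5,1,23,-28,0,0,0,-4.5,1,0,0,0,0,0,0,1,0,0,0,0,0,0,1,0,0,0,0,0,0,1]' | tail -c 600
python3 - <<'E'
from h import *
s=r.sense();im=r.snapshot("wrist");cv2.imwrite("pics/w1.png",im[:,:,::-1])
import json;json.dump({k:np.array(v).tolist() for k,v in s.items()},open("s1.json","w"))
print(proj(cam("top"),[.56,.147,.124]))
for z in(.1,.124):print(plane(cam("wrist",s),(256,185),z))
E
```

```text
time_s: 0.82
tcp_pos: [0.38, 0.3681, 0.2312]
tool_rot: [-3.141, 0.0, 2.192]
wrist_force: [0.5, -0.2, -0.0]
opening: 1.002
grip_force: 0.0
time_s: 1.73
tcp_pos: [0.5628, 0.1456, 0.2309]
tool_rot: [-3.14, -0.0, 1.567]
wrist_force: [-0.2, 1.0, -0.0]
opening: 0.997
grip_force: 0.0
[203.10930699 189.89228274]
[0.56254345 0.13686269 0.1       ]
[0.56265852 0.14342558 0.124     ]
```

View pics/w1.png

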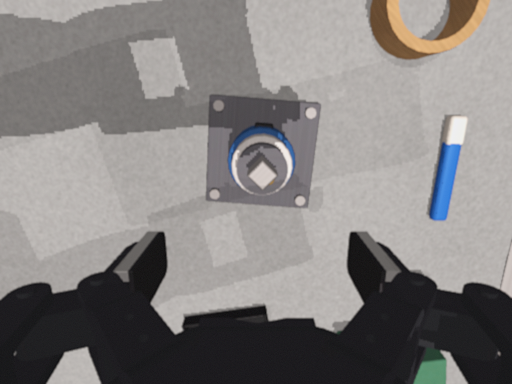

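The drive's bright top face is at (262,174), turned by about 40° in the image. The nose disc around it is at about (262,168). Next I'll fit both.

```bash
python3 - <<'E'
from h import *;import json
s=json.load(open("s1.json"));C=cam("wrist",s)
im=cv2.imread("pics/w1.png");g=cv2.cvtColor(im,cv2.COLOR_BGR2GRAY)
print(g[158:192:2,244:282:2])
for th in(110,130,150):
    m=(g>th).astype(np.uint8);n,l,st,ce=cv2.connectedComponentsWithStats(m);k=l[174,262];print(th,st[k],ce[k])
    if st[k][4]<1500:
        c=cv2.findContours((l==k).astype(np.uint8),0,1)[0][0][:,0]
        P=np.array([plane(C,p,.124)[:2] for p in c])*1000
        print(cv2.minAreaRect(P.astype(np.float32)),plane(C,ce[k],.124))
up=cv2.resize(im[120:216,214:310],(576,576),interpolation=cv2.INTER_CUBIC);cv2.imwrite("pics/w1c.png",up)
E
```

```text
[[128 128 129 128 100  76  75  79  86  87  83  91 124 127 126 125 125 126
  125]
 [126 127 127 100  75  76  78  87  86 103  87  84  90 126 129 128 128 128
  127]
 [127 127 100  76  74  79  86  85 117 170 121  85  84  92 127 128 128 128
  128]
 [129 101  78  76  79  87  86 111 179 208 183 119  85  85  91 127 127 128
  128]
 [130 101  76  80  87  86 112 171 207 208 205 182 122  86  84  85 120 130
  127]
 [128 127  99  86  86 112 171 208 207 204 207 207 182 123  86  98 126 131
  130]
 [128 127  98  86 117 171 207 207 203 205 206 205 208 186 125  84 104 130
  129]
 [129 125  90 117 179 207 207 203 205 205 204 207 207 206 184 127  91 125
  130]
 [128 123 111 176 206 206 202 205 205 204 206 206 205 205 209 190 127 122
  130]
 [127 126 139 198 207 203 204 205 205 206 206 204 205 208 210 201 140 124
  129]
 [125 126 122 142 192 207 205 204 206 206 205 205 207 210 197 140 122 129
  128]
 [123 123 123 121 137 194 205 206 205 204 206 207 209 196 142 119 127 126
  115]
 [124 124 125 125 121 133 192 206 204 204 207 208 195 144 128 114 113 112
  110]
 [122 125 125 124 125 121 129 188 206 206 208 193 129 120 113 113 114 113
  110]
 [141 121 116 113 112 113 109 119 176 194 180 126 110 113 114 115 114 113
  148]
 [181 131 109 109 109 111 111 108 118 166 124 108 112 111 111 111 117 141
  150]
 [132 161 153 114 109 110 111 111 108 112 109 111 111 110 111 120 170 154
  112]]
110 [     0      0    512    334 140203] [252.62754007 147.43221614]
130 [248 161  29  29 439] [262.04328018 175.19362187]
((567.9804077148438, 151.55596923828125), (17.696739196777344, 18.479446411132812), 44.42347717285156) [0.56786201 0.15206844 0.124     ]
150 [249 162  27  27 403] [262.18858561 175.1191067 ]
((567.8970336914062, 152.0549774169922), (17.11728858947754, 17.298328399658203), 44.42300033569336) [0.56798593 0.15213311 0.124     ]
```

View pics/w1c.png

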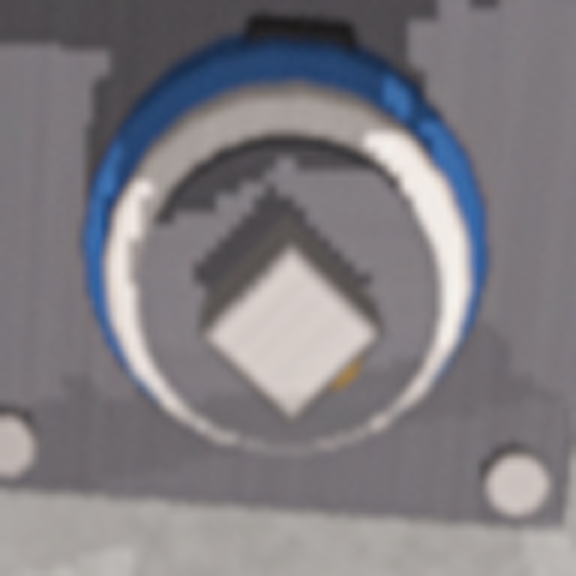

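The drive centre is at about (0.568, 0.152) and the square is turned about 44.5°. The ball sits on the lower-right face. Now I'll move over the blue socket at the same yaw, so that calibration bias cancels.

```bash
python3 -m inch '[-2,-35,0,0,0,0,1,-2,-35,0,0,0,0,1,-2,-35,0,0,0,0,1,-2,-35,0,0,0,0,1,-2,-35,0,0,0,0,1,-2,-35,0,0,0,0,1,-2,-35,0,0,0,0,1,-2,-35,0,0,0,0,1,-2,-35,0,0,0,0,1,-2,-35,0,0,0,0,1,-2,-35,0,0,0,0,1,-2,-35,-10,0,0,0,1]' | head -3
python3 -m inch '[-2,-35,-15,0,0,0,1,-2,0,-15,0,0,0,1,0,0,-16,0,0,0,1,0,0,0,0,0,0,1,0,0,0,0,0,0,1,0,0,0,0,0,0,1]'
python3 - <<'E'
from h import *
import json
s=r.sense();im=r.snapshot("wrist")[:,:,::-1].copy();cv2.imwrite("pics/w2.png",im);C=cam("wrist",s)
json.dump({k:np.array(v).tolist() for k,v in s.items()},open("s2.json","w"))
hsv=cv2.cvtColor(im,cv2.COLOR_BGR2HSV);m=cv2.inRange(hsv,(105,110,90),(125,255,255))
n,l,st,ce=cv2.connectedComponentsWithStats(m)
for k in range(1,n):
    if st[k][4]>100:
        c=max(cv2.findContours((l==k).astype(np.uint8),0,1)[0],key=len)[:,0]
        P=(np.array([plane(C,p,.068)[:2] for p in c])*1000).astype(np.float32)
        print(st[k],ce[k].round(1),cv2.fitEllipse(P),cv2.minEnclosingCircle(P))
E
```

```text
time_s: 2.78
tcp_pos: [0.5402, -0.2749, 0.2231]
tool_rot: [3.139, 0.001, 1.57]
time_s: 3.28
tcp_pos: [0.536, -0.3084, 0.1762]
tool_rot: [3.141, 0.0, 1.569]
wrist_force: [0.4, -1.0, -0.1]
opening: 0.995
grip_force: 0.0
[237 152  50  50 972] [261.7 176.1] ((541.1771240234375, -303.6390380859375), (41.9732666015625, 42.639854431152344), 179.9512481689453) ((541.1104125976562, -303.6302185058594), 22.06035614013672)
```

View pics/w2.png

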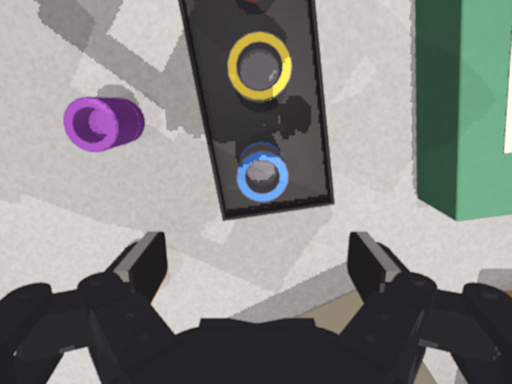

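The blue ring is at (262,176) and the fingers straddle it cleanly. The carton on the right and the beige box at the bottom (350,295) look close, so I'll check the clearance.

```bash
python3 - <<'E'
from h import *;import json
C=cam("wrist",json.load(open("s2.json")));T=cam("top")
for z in(0,.1,.15,.2,.25):print(z,"wrist",plane(C,(352,293),z)[:2].round(3),plane(C,(300,320),z)[:2].round(3),"top L,B",plane(T,(383,168),z)[:2].round(3),plane(T,(432,226),z)[:2].round(3),"carton",plane(C,(457,220),z)[:2].round(3))
S=cam("scene")
for z in(0,.15,.2):print(z,plane(S,(178,120),z).round(3),plane(S,(178,77),z).round(3),plane(S,(115,55),z).round(3))
E
```

```text
0 wrist [ 0.652 -0.466] [ 0.59  -0.505] top L,B [ 0.663 -0.456] [ 0.467 -0.624] carton [ 0.764 -0.372]
0.1 wrist [ 0.616 -0.396] [ 0.574 -0.423] top L,B [ 0.648 -0.422] [ 0.466 -0.577] carton [ 0.693 -0.331]
0.15 wrist [ 0.598 -0.361] [ 0.565 -0.382] top L,B [ 0.64  -0.405] [ 0.466 -0.554] carton [ 0.657 -0.311]
0.2 wrist [ 0.58  -0.326] [ 0.557 -0.34 ] top L,B [ 0.632 -0.387] [ 0.465 -0.53 ] carton [ 0.622 -0.29 ]
0.25 wrist [ 0.562 -0.291] [ 0.548 -0.299] top L,B [ 0.624 -0.37 ] [ 0.465 -0.507] carton [ 0.586 -0.27 ]
0 [ 0.677 -0.455  0.   ] [ 0.591 -0.639 -0.   ] [ 0.739 -0.865  0.   ]
0.15 [ 0.712 -0.316  0.15 ] [ 0.64  -0.472  0.15 ] [ 0.765 -0.663  0.15 ]
0.2 [ 0.724 -0.269  0.2  ] [ 0.656 -0.416  0.2  ] [ 0.774 -0.596  0.2  ]
```

Clearance is ample: the box is over 200 mm away. Descending and gripping.

```bash
python3 -m inch '[2,2,-25,0,0,0,1,2,2,-28,0,0,0,1,1,1,-28,0,0,0,1,0,0,-28,0,0,0,1,0,0,-20,0,0,0,1,0,0,-12,0,0,0,1,0,0,-5,0,0,0,1,0,0,0,0,0,0,1,0,0,0,0,0,0,1]' 60
python3 -m inch '[0,0,0,0,0,0,-1,0,0,0,0,0,0,-1,0,0,0,0,0,0,-1,0,0,0,0,0,0,-1,0,0,0,0,0,0,-1,0,0,0,0,0,0,-1,0,0,0,0,0,0,-1,0,0,0,0,0,0,-1]' 60
```

```text
time_s: 4.08
tcp_pos: [0.5412, -0.3046, 0.0305]
tool_rot: [3.14, 0.001, 1.568]
wrist_force: [0.0, -0.4, 0.1]
opening: 0.994
grip_force: 0.0
time_s: 4.75
tcp_pos: [0.5407, -0.3046, 0.0306]
tool_rot: [3.141, 0.001, 1.567]
wrist_force: [-1.7, 0.4, 7.0]
opening: 0.524
grip_force: 60.5
```

```bash
python3 -m inch '[0,0,10,0,0,0,-1,0,0,20,0,0,0,-1,0,0,30,0,0,0,-1,0,0,35,0,0,0,-1,0,0,35,0,0,0,-1,0,0,20,0,0,0,-1]'
python3 -m inch '[2,25,6,0,0,0,-1,2,35,5,0,0,0,-1,2,35,0,0,0,0,-1,2,35,0,0,0,0,-1,2,35,0,0,0,0,-1,2,35,0,0,0,0,-1,2,35,0,0,0,0,-1,2,35,0,0,0,0,-1,2,35,0,0,0,0,-1,2,35,0,0,0,0,-1,2,35,0,0,0,0,-1,2,35,0,0,0,0,-1]'
python3 -m inch '[2,30,0,0,0,0,-1,1,16,0,0,0,0,-1,0,0,0,0,0,0,-1,0,0,0,0,0,0,-1,0,0,0,0,0,0,-1]'
python3 - <<'E'
from h import *
s=r.sense();print(s["tcp_pos"],s["wrist_force"],s["moment"]);im=r.snapshot("wrist")[:,:,::-1].copy();cv2.imwrite("pics/w3.png",im)
E
```

```text
time_s: 5.25
tcp_pos: [0.5412, -0.3049, 0.1836]
tool_rot: [3.138, 0.002, 1.567]
wrist_force: [1.5, -0.5, -3.1]
opening: 0.524
grip_force: 61.9
time_s: 6.25
tcp_pos: [0.5636, 0.1073, 0.1908]
tool_rot: [-3.141, 0.0, 1.567]
wrist_force: [1.5, -1.3, -3.9]
opening: 0.523
grip_force: 61.9
time_s: 6.67
tcp_pos: [0.5668, 0.1511, 0.1904]
tool_rot: [-3.141, 0.0, 1.567]
wrist_force: [0.6, 0.3, -3.1]
opening: 0.524
grip_force: 61.9
[0.56679375 0.15113677 0.19036113] [ 0.58703712  0.29476711 -3.11634197] [0.04295942 0.06102053 0.02065234]
```

View pics/w3.png

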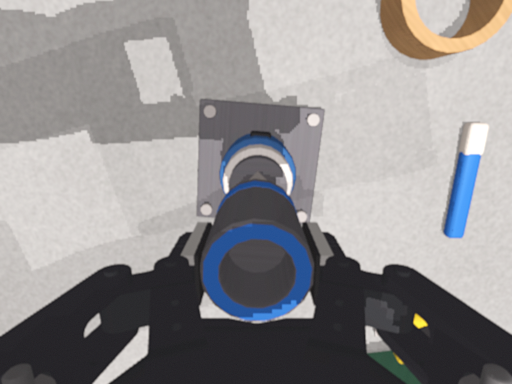

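The view shows the socket held upright, with its ring at (258,272) right in front of the drive. Next I'll lower it to just above contact.

```bash
python3 -m inch '[0.7,0,-15,0,0,0,-1,0,0,-12,0,0,0,-1,0,0,-8,0,0,0,-1,0,0,-2,0,0,0,-1,0,0,0,0,0,0,-1,0,0,0,0,0,0,-1]'
python3 -m inch '[0,0,-1,0,0,0,-1,0,0,-1,0,0,0,-1,0,0,0,0,0,0,-1,0,0,0,0,0,0,-1]'
python3 -m inch '[0,0,-1,0,0,0,-1,0,0,-0.5,0,0,0,-1,0,0,0,0,0,0,-1,0,0,0,0,0,0,-1]'
```

```text
time_s: 7.22
tcp_pos: [0.5681, 0.1515, 0.1533]
tool_rot: [-3.141, 0.0, 1.567]
wrist_force: [0.8, 0.8, -3.9]
opening: 0.526
grip_force: 61.9
time_s: 7.55
tcp_pos: [0.5681, 0.1518, 0.1516]
tool_rot: [3.141, -0.0, 1.567]
wrist_force: [0.7, -0.4, -2.8]
opening: 0.525
grip_force: 61.9
time_s: 7.88
tcp_pos: [0.5681, 0.1518, 0.15]
tool_rot: [3.141, -0.0, 1.567]
wrist_force: [-0.2, 0.9, -2.0]
opening: 0.526
grip_force: 61.9
```

```bash
python3 -m inch '[-0.4,-0.4,-0.5,0,0,0,-1,0,0,-0.5,0,0,0,-1,0,0,0,0,0,0,-1,0,0,0,0,0,0,-1]'
python3 -m inch '[0,0,-0.5,0,0,0,-1,0,0,-0.5,0,0,0,-1,0,0,0,0,0,0,-1,0,0,0,0,0,0,-1]'
```

```text
time_s: 8.22
tcp_pos: [0.5678, 0.1513, 0.1492]
tool_rot: [3.141, -0.0, 1.567]
wrist_force: [-0.2, -0.3, 1.4]
opening: 0.52
grip_force: 61.9
time_s: 8.55
tcp_pos: [0.5679, 0.1514, 0.1488]
tool_rot: [3.141, -0.0, 1.567]
wrist_force: [-2.3, -0.8, 8.1]
opening: 0.523
grip_force: 63.0
```

Contact is light, about 11 N, and the squares are not lined up. Turning slowly.

```bash
python3 -m inch '[0,0,0,0,0,2,-1,0,0,0,0,0,2,-1,0,0,0,0,0,2,-1,0,0,0,0,0,2,-1,0,0,0,0,0,2,-1,0,0,0,0,0,2,-1]'
python3 -m inch '[0,0,0,0,0,2,-1,0,0,0,0,0,2,-1,0,0,0,0,0,2,-1,0,0,0,0,0,2,-1,0,0,0,0,0,2,-1,0,0,0,0,0,2,-1]'
```

```text
time_s: 9.05
tcp_pos: [0.5674, 0.1511, 0.1477]
tool_rot: [-3.141, 0.0, 1.778]
wrist_force: [1.7, -0.9, -3.3]
opening: 0.524
grip_force: 61.9
time_s: 9.55
tcp_pos: [0.5679, 0.151, 0.1474]
tool_rot: [3.141, 0.001, 1.987]
wrist_force: [2.4, -1.6, -3.5]
opening: 0.528
grip_force: 61.6
```

```bash
python3 -m inch '[0,0,-0.5,0,0,0,-1,0,0,-0.5,0,0,0,-1,0,0,0,0,0,0,-1,0,0,0,0,0,0,-1]'; python3 -c "
from h import *;s=r.sense();print(s['moment'],s['wrist_force'])"
```

```text
time_s: 9.88
tcp_pos: [0.5679, 0.1511, 0.1471]
tool_rot: [3.141, 0.0, 1.985]
wrist_force: [1.5, -3.8, 2.8]
opening: 0.523
grip_force: 62.0
[-0.58451096 -0.18952552 -0.1138738 ] [ 1.54591726 -3.80992363  2.77790978]
```

```bash
python3 -m inch '[0,0,-0.3,0,0,2,-1,0,0,0,0,0,2,-1,0,0,0,0,0,2,-1]'; python3 -m inch '[0,0,0,0,0,2,-1,0,0,0,0,0,2,-1,0,0,0,0,0,2,-1]'; python3 -c "
from h import *;s=r.sense();print(s['moment'],s['wrist_force'])"
```

```text
time_s: 10.13
tcp_pos: [0.568, 0.1512, 0.147]
tool_rot: [3.141, 0.0, 2.091]
wrist_force: [1.3, -2.7, 3.8]
opening: 0.525
grip_force: 62.3
time_s: 10.38
tcp_pos: [0.5682, 0.1514, 0.148]
tool_rot: [3.14, 0.001, 2.196]
wrist_force: [-3.5, -4.0, 16.0]
opening: 0.522
grip_force: 63.4
[-0.67968312  0.53801401 -0.29750465] [-3.53715622 -4.03109216 15.9535451 ]
```

It dipped and then rose again, so the lined-up angle has been passed; it should be near yaw 1.88. I'll ease up, turn back and press lightly.

```bash
python3 -m inch '[0,0,1,0,0,-3,-1,0,0,0,0,0,-3,-1,0,0,0,0,0,-3,-1,0,0,0,0,0,-3,-1,0,0,0,0,0,-3,-1,0,0,0,0,0,-3,-1,0,0,0,0,0,0,-1,0,0,0,0,0,0,-1]'; python3 -m inch '[0,0,-0.5,0,0,0,-1,0,0,-0.5,0,0,0,-1,0,0,0,0,0,0,-1,0,0,0,0,0,0,-1]';  python3 -m inch '[0,0,-0.5,0,0,0,-1,0,0,-0.5,0,0,0,-1,0,0,0,0,0,0,-1,0,0,0,0,0,0,-1]'; python3 -c "
from h import *;s=r.sense();print(s['moment'],s['wrist_force'])"
```

```text
time_s: 11.05
tcp_pos: [0.5675, 0.1513, 0.1473]
tool_rot: [-3.142, 0.0, 1.883]
wrist_force: [2.0, -2.0, -2.5]
opening: 0.523
grip_force: 62.0
time_s: 11.38
tcp_pos: [0.5676, 0.1513, 0.1463]
tool_rot: [-3.141, 0.0, 1.882]
wrist_force: [2.5, -1.0, -3.8]
opening: 0.525
grip_force: 62.0
time_s: 11.72
tcp_pos: [0.5676, 0.1513, 0.1455]
tool_rot: [-3.142, 0.0, 1.881]
wrist_force: [1.4, -2.4, -2.9]
opening: 0.523
grip_force: 62.0
[-0.3775455  -0.45432883 -0.01101065] [ 1.43812948 -2.35426947 -2.8587098 ]
```

It is dropping freely now.

```bash
python3 -m inch '[0,0,-0.8,0,0,0,-1,0,0,-0.7,0,0,0,-1,0,0,0,0,0,0,-1,0,0,0,0,0,0,-1]'; python3 -m inch '[0,0,-0.8,0,0,0,-1,0,0,-0.7,0,0,0,-1,0,0,0,0,0,0,-1,0,0,0,0,0,0,-1]';  python3 -c "
from h import *;s=r.sense();print(s['moment'],s['wrist_force'])"
```

```text
time_s: 12.05
tcp_pos: [0.5676, 0.1513, 0.144]
tool_rot: [3.142, 0.0, 1.881]
wrist_force: [3.0, -2.4, -2.7]
opening: 0.525
grip_force: 62.0
time_s: 12.38
tcp_pos: [0.5678, 0.1513, 0.1427]
tool_rot: [3.141, 0.0, 1.881]
wrist_force: [2.7, -1.9, 0.6]
opening: 0.523
grip_force: 61.9
[-0.38632519 -0.44468031 -0.0291291 ] [ 2.65908656 -1.8853331   0.5835516 ]
```

```bash
python3 -m inch '[0.2,-0.1,-0.7,0,0,0,-1,0,0,0,0,0,0,-1,0,0,0,0,0,0,-1]'; python3 -m inch '[0,0,-0.6,0,0,0,-1,0,0,0,0,0,0,-1,0,0,0,0,0,0,-1]';  python3 -m inch '[0,0,-0.5,0,0,0,-1,0,0,0,0,0,0,-1,0,0,0,0,0,0,-1]'
```

```text
time_s: 12.63
tcp_pos: [0.5681, 0.1511, 0.1419]
tool_rot: [3.141, 0.0, 1.881]
wrist_force: [2.2, -2.5, 0.4]
opening: 0.524
grip_force: 62.0
time_s: 12.88
tcp_pos: [0.5682, 0.1511, 0.1415]
tool_rot: [3.141, 0.0, 1.881]
wrist_force: [4.3, -4.2, 2.4]
opening: 0.522
grip_force: 62.2
time_s: 13.13
tcp_pos: [0.5682, 0.1511, 0.1412]
tool_rot: [3.141, 0.0, 1.881]
wrist_force: [2.9, -4.1, 4.9]
opening: 0.522
grip_force: 62.4
```

```bash
python3 -m inch '[0.1,-0.2,-0.7,0,0,0,-1,0,0,0,0,0,0,-1,0,0,0,0,0,0,-1]'; python3 -m inch '[0,0,-0.6,0,0,0,-1,0,0,0,0,0,0,-1,0,0,0,0,0,0,-1]';  python3 -m inch '[0,0,-0.5,0,0,0,-1,0,0,0,0,0,0,-1,0,0,0,0,0,0,-1]'
```

```text
time_s: 13.38
tcp_pos: [0.5684, 0.151, 0.1408]
tool_rot: [3.14, 0.0, 1.881]
wrist_force: [1.6, -2.8, 8.0]
opening: 0.522
grip_force: 62.8
time_s: 13.63
tcp_pos: [0.5684, 0.151, 0.1401]
tool_rot: [3.14, 0.0, 1.881]
wrist_force: [1.7, -3.2, 6.7]
opening: 0.523
grip_force: 62.8
time_s: 13.88
tcp_pos: [0.5684, 0.151, 0.1397]
tool_rot: [3.14, 0.0, 1.881]
wrist_force: [2.5, -3.8, 7.0]
opening: 0.52
grip_force: 62.8
```

The ball is pressed in and sliding at about 11 N. Carrying on down.

```bash
python3 -m inch '[0,0,-1,0,0,0,-1,0,0,-1,0,0,0,-1,0,0,0,0,0,0,-1]'; python3 -m inch '[0,0,-1,0,0,0,-1,0,0,-1,0,0,0,-1,0,0,0,0,0,0,-1]';  python3 -m inch '[0,0,-1,0,0,0,-1,0,0,-1,0,0,0,-1,0,0,0,0,0,0,-1]'
```

```text
time_s: 14.13
tcp_pos: [0.5683, 0.1509, 0.1372]
tool_rot: [3.14, 0.0, 1.881]
wrist_force: [4.8, -3.1, 0.3]
opening: 0.526
grip_force: 62.5
time_s: 14.38
tcp_pos: [0.5682, 0.1509, 0.1345]
tool_rot: [3.141, 0.0, 1.881]
wrist_force: [7.7, -3.3, -6.4]
opening: 0.523
grip_force: 61.9
time_s: 14.63
tcp_pos: [0.5678, 0.1508, 0.1318]
tool_rot: [-3.141, 0.0, 1.881]
wrist_force: [7.2, -3.2, -8.8]
opening: 0.523
grip_force: 62.3
```

```bash
python3 -m inch '[0.3,-0.1,-1,0,0,0,-1,0.1,0,-1,0,0,0,-1,0,0,0,0,0,0,-1]'; python3 -m inch '[0,0,-0.7,0,0,0,-1,0,0,-0.6,0,0,0,-1,0,0,0,0,0,0,-1]';  python3 -m inch '[0,0,-0.6,0,0,0,-1,0,0,-0.6,0,0,0,-1,0,0,0,0,0,0,-1]'
```

```text
time_s: 14.88
tcp_pos: [0.5674, 0.1509, 0.1299]
tool_rot: [-3.14, -0.001, 1.881]
wrist_force: [2.6, -1.0, -6.1]
opening: 0.525
grip_force: 62.3
time_s: 15.13
tcp_pos: [0.5676, 0.151, 0.1293]
tool_rot: [-3.14, -0.0, 1.881]
wrist_force: [1.5, -0.6, -4.5]
opening: 0.524
grip_force: 62.3
time_s: 15.38
tcp_pos: [0.5678, 0.151, 0.1282]
tool_rot: [-3.141, -0.0, 1.881]
wrist_force: [-0.3, -0.5, -3.2]
opening: 0.521
grip_force: 62.4
```

```bash
python3 -m inch '[0,0,-0.6,0,0,0,-1,0,0,-0.6,0,0,0,-1,0,0,0,0,0,0,-1]'; python3 -m inch '[0,0,-0.6,0,0,0,-1,0,0,0,0,0,0,-1,0,0,0,0,0,0,-1]';  python3 -m inch '[0,0,-0.5,0,0,0,-1,0,0,0,0,0,0,-1,0,0,0,0,0,0,-1]'
```

```text
time_s: 15.63
tcp_pos: [0.568, 0.1509, 0.127]
tool_rot: [-3.141, -0.0, 1.881]
wrist_force: [0.2, 0.5, -3.7]
opening: 0.524
grip_force: 62.4
time_s: 15.88
tcp_pos: [0.5682, 0.1509, 0.1266]
tool_rot: [-3.141, -0.0, 1.881]
wrist_force: [-0.9, -0.8, -1.9]
opening: 0.525
grip_force: 62.8
time_s: 16.13
tcp_pos: [0.5682, 0.1509, 0.1266]
tool_rot: [-3.142, -0.0, 1.881]
wrist_force: [-3.7, -0.4, 4.8]
opening: 0.522
grip_force: 63.2
```

```bash
python3 -m inch '[0,0,-0.5,0,0,0,-1,0,0,0,0,0,0,-1,0,0,0,0,0,0,-1]'; python3 -m inch '[0,0,-0.5,0,0,0,-1,0,0,0,0,0,0,-1,0,0,0,0,0,0,-1,0,0,0,0,0,0,-1]'
```

```text
time_s: 16.38
tcp_pos: [0.5682, 0.1509, 0.1266]
tool_rot: [3.142, -0.0, 1.881]
wrist_force: [-4.6, -0.2, 9.4]
opening: 0.524
grip_force: 63.9
time_s: 16.72
tcp_pos: [0.5682, 0.1509, 0.1265]
tool_rot: [3.141, -0.0, 1.881]
wrist_force: [-6.9, -1.6, 14.5]
opening: 0.521
grip_force: 64.3
```

It is home: rigid on the nose at TCP z 0.1265. Now the light tug.

```bash
python3 -m inch '[0,0,1,0,0,0,-1,0,0,1,0,0,0,-1,0,0,1,0,0,0,-1,0,0,1,0,0,0,-1,0,0,0,0,0,0,-1,0,0,0,0,0,0,-1]'; python3 -m inch '[0,0,0.5,0,0,0,-1,0,0,0.5,0,0,0,-1,0,0,0,0,0,0,-1,0,0,0,0,0,0,-1]'
```

```text
time_s: 17.22
tcp_pos: [0.5683, 0.1509, 0.1289]
tool_rot: [-3.141, 0.0, 1.881]
wrist_force: [-0.4, -0.0, -3.7]
opening: 0.523
grip_force: 62.9
time_s: 17.55
tcp_pos: [0.5683, 0.1509, 0.1301]
tool_rot: [-3.142, -0.0, 1.881]
wrist_force: [-0.6, 0.1, -3.3]
opening: 0.526
grip_force: 62.9
```

```bash
python3 -m inch '[0,0,0.4,0,0,0,-1,0,0,0,0,0,0,-1,0,0,0,0,0,0,-1]'; python3 -m inch '[0,0,0.4,0,0,0,-1,0,0,0,0,0,0,-1,0,0,0,0,0,0,-1]'
```

```text
time_s: 17.8
tcp_pos: [0.5683, 0.1509, 0.1305]
tool_rot: [3.142, 0.0, 1.881]
wrist_force: [0.9, -1.1, -3.9]
opening: 0.524
grip_force: 62.8
time_s: 18.05
tcp_pos: [0.5683, 0.1508, 0.1309]
tool_rot: [3.142, 0.0, 1.881]
wrist_force: [1.0, -1.4, -5.3]
opening: 0.521
grip_force: 62.7
```

```bash
python3 -m inch '[0,0,0.4,0,0,0,-1,0,0,0,0,0,0,-1,0,0,0,0,0,0,-1]'; python3 -m inch '[0,0,-1,0,0,0,-1,0,0,-1,0,0,0,-1,0,0,-1,0,0,0,-1,0,0,-1,0,0,0,-1,0,0,-1,0,0,0,-1,0,0,0,0,0,0,-1,0,0,0,0,0,0,-1]'
```

```text
time_s: 18.3
tcp_pos: [0.5683, 0.1508, 0.1312]
tool_rot: [-3.142, 0.0, 1.881]
wrist_force: [0.9, -1.7, -6.4]
opening: 0.526
grip_force: 62.6
time_s: 18.88
tcp_pos: [0.5682, 0.1509, 0.1266]
tool_rot: [-3.142, -0.0, 1.881]
wrist_force: [-3.4, -0.9, 2.1]
opening: 0.523
grip_force: 63.1
```

The pull rose to 6.4 N at 4.7 mm, so the ball held. I'll press home with about 15 N, ease off, then open.

```bash
python3 -m inch '[0,0,-0.6,0,0,0,-1,0,0,-0.6,0,0,0,-1,0,0,0,0,0,0,-1,0,0,0,0,0,0,-1]'; python3 -m inch '[0,0,0.6,0,0,0,-1,0,0,0.4,0,0,0,-1,0,0,0,0,0,0,-1,0,0,0,0,0,0,-1]'; python3 -m inch '[0,0,0,0,0,0,0.3,0,0,0,0,0,0,0.6,0,0,0,0,0,0,1,0,0,0,0,0,0,1,0,0,0,0,0,0,1,0,0,0,0,0,0,1,0,0,0,0,0,0,1,0,0,0,0,0,0,1]'
```

```text
time_s: 19.22
tcp_pos: [0.5683, 0.151, 0.1265]
tool_rot: [3.141, -0.0, 1.881]
wrist_force: [-6.7, -2.2, 13.1]
opening: 0.525
grip_force: 64.2
time_s: 19.55
tcp_pos: [0.5682, 0.1509, 0.1266]
tool_rot: [3.142, -0.0, 1.881]
wrist_force: [-4.8, -2.5, 6.8]
opening: 0.525
grip_force: 63.5
time_s: 20.22
tcp_pos: [0.5683, 0.1509, 0.1261]
tool_rot: [3.142, 0.0, 1.881]
wrist_force: [-0.2, -0.5, 0.2]
opening: 1.001
grip_force: 0.0
```

```bash
python3 -m inch '[0,0,10,0,0,0,1,0,0,20,0,0,0,1,0,0,30,0,0,0,1,0,0,30,0,0,0,1,0,0,30,0,0,0,1,0,0,20,0,0,0,1,0,0,0,0,0,0,1,0,0,0,0,0,0,1]'
python3 - <<'E'
from h import *
s=r.sense();im=r.snapshot("wrist")[:,:,::-1].copy();cv2.imwrite("pics/w4.png",im);C=cam("wrist",s)
m=cv2.inRange(cv2.cvtColor(im,cv2.COLOR_BGR2HSV),(105,110,90),(125,255,255));n,l,st,ce=cv2.connectedComponentsWithStats(m)
for k in range(1,n):
    if st[k][4]>300:
        c=max(cv2.findContours((l==k).astype(np.uint8),0,1)[0],key=len)[:,0]
        P=(np.array([plane(C,p,.164)[:2] for p in c])*1000).astype(np.float32);print(ce[k],cv2.fitEllipse(P))
E
```

```text
time_s: 20.88
tcp_pos: [0.569, 0.1511, 0.2682]
tool_rot: [3.138, 0.0, 1.881]
wrist_force: [-0.4, -0.6, -0.6]
opening: 0.998
grip_force: 0.0
[255.04938272 142.00740741] ((562.7471923828125, 168.65968322753906), (47.95111083984375, 50.41822052001953), 16.863576889038086)
[255.13830846 181.16716418] ((568.2440795898438, 151.82864379882812), (42.21417999267578, 42.43346405029297), 172.3811492919922)
[401.19025522 221.68329466] ((701.8973999023438, 155.75527954101562), (14.195036888122559, 71.73473358154297), 179.18814086914062)
```

View pics/w4.png

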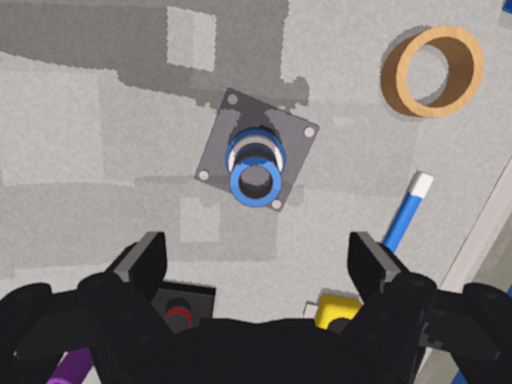

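The picture shows the socket upright on the nutrunner. Its ring is at (255,181), which puts its centre at (568.2, 151.8) mm and a height matching fully home. The gripper is clear, so I'm handing the job in.

```bash
python3 -c "
from plant import r;print(r.close_job())"
```

```text
the job is handed in; nothing more can be done
None
```

The blue-band socket is fully home on the nutrunner's nose: the ball held it on a light tug (about 3 N over its weight), and it was pressed home again and released. The job was handed in at about 21 s, and no verdict came back.

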